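Switch on the interlocked appliance switch bank

ROBOT

A 6-joint arm with a two-finger parallel gripper is mounted at the origin on a cart in front of the work surface, level with it; the furniture and walls round the work are solid. World frame = base frame: x ahead of the robot, y to its left, z up, the work surface at z = 0. Lengths are in m, angles in rad, forces in N, time in s.
With the tool pointing down it reaches from about 0.25 to 0.85 m from the base axis. Payload 12.5 kg.
Tool frame: the origin (TCP) lies at the very end of the fingers, on their centre line; the grasp point (between the pads) lies 19 mm behind it; z points along the fingers, y is the line along which they close (so a half turn about z gives the same grasp; the last joint's range is limited). The gripper opens to 93 mm and grips with 3 to 60 N. Pads are 15 mm wide; open, the fingers measure 128 mm over their backs; the gripper's body (75 mm by 188 mm) begins 65 mm behind the grasp point.
Start: joints at [1.127, 0.351, 1.652, -0, 1.139, -0.085], TCP at [0.193, 0.515, 0.219] pointing down, gripper open.
Joint ranges: [-2.75, 2.75], [-0.79, 2.1], [0.01, 2.65], [-1.57, 4.71], [0.07, 3.14], [-2.87, 2.87]. Speed limits (rad/s): [2.22, 2.22, 2.79, 3.14, 3.14, 3.14].

INTERFACE

Orientations are given as a rotation vector (axis times angle).
In Python, from rig import env gives the robot as it stands. The module is installed in compiled form; this text tells all that it offers.
- The arm moves only by the tool send_rows, never from a script. Its argument "increments" is a list of rows, each a list of 3 entries, a list of its own where there are three numbers: the shift along the tool's x, y, z in units of 30 cm (1.0 is 30 cm), then the turn about the tool's z in units of 180 degrees (1.0 is 180 degrees), then the closure, from -1 (fully open) to 1 (shut). In form: [[[tx, ty, tz], turn, grip], ...]. A call has 1 to 10 rows; each row is the pose to reach, as a shift and turn from the pose commanded when the call began, along the tool's axes at that moment, turning the shorter way round; what a row does not reach only later rows make up. A row lasts 1/12 s, in which the tool goes at most 41.7 mm and 7.16 degrees, less where a joint would pass 70% of its speed; a pose out of reach is approached as far as the arm can. A call with a number of a shift or a turn outside -1 to 1 is refused whole. A call with a gripper value outside its range is refused whole. The fingers move at their own pace and stop on an object; "grip_force" is the grip in N (left out, the last holds). Time passes only in rows, so rows that repeat a pose let the fingers close. It gives the time, the measured TCP pose, the force, the opening and the grip force at its end, in the units of the state.
- env.observe(): the state, without advancing time (a new reading comes with each control period).
- env.get_image(name): name is "scene" or "side" or "wrist"; returns a dict with "image" (400x640x3 uint8, red, green, blue), "fx", "fy", "cx", "cy" (pixels), "cam_to_world" (4x4, takes a point from camera to world coordinates); the wrist camera has in their place "hand_eye" (4x4, takes a point from camera to tool coordinates, whose origin is the TCP and whose axes are the flange's). Camera axes: x right, y down, z forward; pixel columns grow to the right and rows downward; lengths in m; the calibration is good to about 2 mm. A picture is of the moment at which its call begins: read the wrist's pose just before it. There is no depth.
- env.sign_off(): hands the job in; it is judged then, once.
The state is a dict: "time_s": time; "joint_pos": joint angles; "dq": joint speeds; "joint_torque": joint torques, N m; "eef_pos": TCP position; "eef_rot": TCP orientation; "force": force on the tool from outside, world axes, zero at the start; "wrist_torque": the same for the moment, N m; "opening": finger opening in m; "gripper_force": force on a finger pad.
Only numpy, scipy, OpenCV 4.12 (cv2) and the standard library are available. Lean on these libraries where they do the work, as an engineer would, in place of code of your own. Each camera call takes 0.05 s, during which the arm holds its last target. There are 200 camera calls.

TASK

Switch on the white three-lever switch bank: throw all three black-knobbed levers fully over, away from you, in whatever order its hidden interlock allows, then slide the red keeper fully to the left to lock them on. The order differs every time, so feel for it with light pushes: a blocked lever stops dead after about a centimetre and must not be forced; leave it and try another. Leave the spice jar, honey jar and espresso cup beside the bank where they stand.

Things in the scene. Friction and masses are not known exactly. Their poses are not given: they have to be found in the camera images.
- bank: white box of the switch bank, 160 (x) x 250 (y) x 62 mm high, fixed to the worktop; origin at the centre of its underside; x points away from the robot (the way the levers are thrown), y to its left. Levers at y = +75 (left), 0 (mid), -75 mm (right), hinged about axes along y at x = 0, 45 mm above the underside; the keeper slides in front of them at x = -58 mm
- lever_left (a joint): angle of the left lever (rad): 0 = off, leaning 0.38 rad towards the robot; 0.76 = fully on, leaning 0.38 rad away, at its end stop. It stays where it is left. A free lever needs 2 to 6 N at its knob all the way; a blocked one comes up against a slightly springy stop (about 2 N/mm) at 0.12 rad, 10 mm at the knob, and counts as forced when pushed with more than about 18 N
- lever_mid (a joint): angle of the middle lever, as for the left one. Of the three levers one is free at the start; each of the others is freed only when those before it in the hidden order are fully over (past about 0.65 rad). The order is drawn anew each time and cannot be seen
- lever_right (a joint): angle of the right lever, as for the left one
- knob_left (a point): centre of the left lever's black ball knob, 22 mm diameter, 85 mm from its hinge on an 8 mm thick steel stem; about 124 mm above the worktop when off or on, 130 mm half way; it travels 63 mm along the bank's x
- knob_mid (a point): centre of the middle lever's black ball knob, likewise
- knob_right (a point): centre of the right lever's black ball knob, likewise
- keeper (a joint): travel of the red keeper (m): 0 = as found, 0.040 = fully to the left (bank +y), locked, against its end stop. It slides with about 3.5 N; while any lever is not on it stops dead within 10 mm and counts as forced above about 20 N. Once locked it holds the levers on
- keeper_top (a point): middle of the top of the red keeper, an upright paddle 26 mm (bank x) x 12 mm (bank y), 32 mm high, standing on the bank's top plate; this point is 94 mm above the worktop
- foot_left: hidden inner foot of the left lever inside the box, moving with it: the interlock acts on it (not to be touched)
- foot_mid: hidden inner foot of the middle lever, likewise
- foot_right: hidden inner foot of the right lever, likewise
- foot_keeper: hidden inner foot of the keeper inside the box, moving with it, likewise
- spice_jar: spice jar with a dark lid, 41 mm diameter, 105 mm high, loose, standing on the worktop to the right of the bank; origin at the centre of its underside
- honey_jar: glass honey jar with a grey lid, 66 x 72 mm, 102 mm high, loose, to the right of the bank; origin at the centre of its underside
- espresso_cup: white spotted espresso cup, 65 x 90 mm with its handle, 56 mm high, loose, to the right of the bank; origin at the centre of its underside

How it is judged:
On the way, in this order (a step that is already met when the one before it is completed fails the run):
1. all three levers are fully over, the keeper still open (value of joint each of lever_left, lever_mid, lever_right above 0.7 rad and value of joint keeper below 0.012 m), for 0.2 s.
2. the keeper is fully to the left (value of joint keeper above 0.037 m), for 0.2 s.
At the end, for the whole second after the job is handed in: All three levers are over to within 0.06 rad of their on stops and the keeper is within 3 mm of its left end stop (value of joint each of lever_left, lever_mid, lever_right above 0.7 rad and value of joint keeper above 0.037 m); the robot touches nothing.
It fails at once if a blocked lever or the blocked keeper is forced (more than about 18 N at a knob, 20 N at the keeper) (contact force between any of foot_left, foot_mid, foot_right and anything else above 44 N or contact force between foot_keeper and anything else above 20 N).
It fails at once if the spice jar, honey jar or espresso cup is moved more than 20 mm (distance of any of spice_jar, honey_jar, espresso_cup from where it was at the start of the episode above 0.02 m).
It also fails if it takes over 72 s, if anything falls off the work surface, if the arm or the gripper's body presses on something with over 40 N, if the wrist force passes 120 N, or if a joint passes its speed limit or range.

## Working session

There is one attempt and no reset: what is moved stays moved. The work goes in short steps, Python scripts to look and compute and a tool call to move; the robot and the scene stay as the last step left them, time stands still between calls to the robot, and variables do not carry over. Pictures are saved under pics/ and viewed, at most 10 in all, crops included, and the job is handed in when it is done.

Besides the shell and the picture viewer there is one more tool, called as name(argument=value, ...), one argument or row to a line, values as JSON. send_rows: Moves the arm, as the interface text tells. Its arguments: {"type":"object","properties":{"increments":{"type":"array","items":{"type":"array"}},"grip_force":{"type":"number"}},"required":["increments"]}

```bash
mkdir -p pics; python3 - <<'E'
from rig import env
import cv2,json,numpy as np
s=env.observe();print({k:np.round(s[k],3).tolist() for k in s})
for n in("scene","side"):
    d=env.get_image(n);cv2.imwrite(f"pics/{n}0.png",d["image"][:,:,::-1])
    json.dump({k:np.array(d[k]).tolist() for k in d if k!="image"},open(n+".json","w"))
    print(n,d["fx"],d["cx"],d["cy"],np.round(d["cam_to_world"],3).tolist())
E
```

```text
{'time_s': 0.0, 'joint_pos': [1.127, 0.351, 1.652, -0.0, 1.139, -0.085], 'dq': [-0.0, 0.0, 0.0, 0.001, 0.001, 0.0], 'joint_torque': [-0.003, -49.733, -28.525, 0.07, 0.026, -0.0], 'eef_pos': [0.193, 0.515, 0.218], 'eef_rot': [-0.561, -3.091, 0.002], 'force': [-0.452, -0.961, -0.639], 'wrist_torque': [-0.039, 0.068, 0.078], 'gripper_force': 0.0, 'opening': 0.093}
scene 380.90892779713306 324.2717782045261 198.95771744499083 [[-0.998, 0.031, -0.046, 0.58], [0.055, 0.674, -0.736, 0.421], [0.008, -0.738, -0.675, 0.668], [0.0, 0.0, 0.0, 1.0]]
side 394.6864324687675 324.16858899822853 201.59978949027143 [[-0.953, -0.153, 0.262, 0.309], [-0.302, 0.535, -0.789, 0.431], [-0.019, -0.831, -0.556, 0.561], [0.0, 0.0, 0.0, 1.0]]
```

View pics/scene0.png

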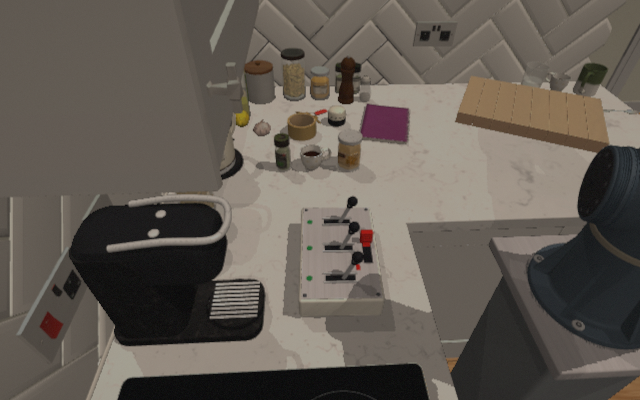

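View pics/side0.png

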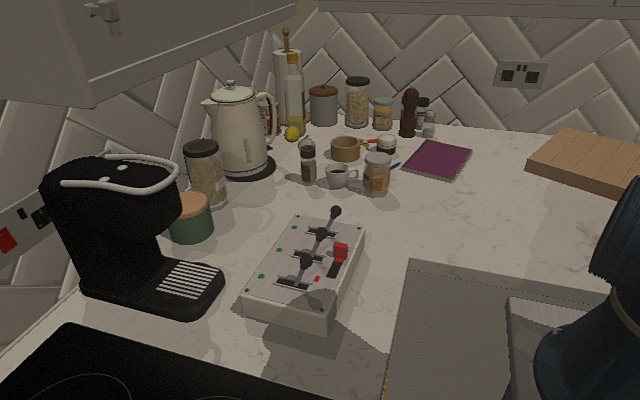

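The scene view shows the bank with knobs at about (352,202), (354,228) and (358,258), and the red keeper at about (366,238). In the side view the knobs are at about (336,211), (321,234) and (306,260), and the keeper at about (340,250). Next I'll enlarge both.

```bash
python3 - <<'E'
import cv2,numpy as np
a=cv2.imread("pics/scene0.png")[190:320,290:390];b=cv2.imread("pics/side0.png")[200:330,240:370]
f=lambda i:cv2.resize(i,None,fx=4,fy=4,interpolation=cv2.INTER_CUBIC)
cv2.imwrite("pics/c0.png",np.hstack([f(a)[:, :380],f(b)[:,:420]]))
E
```

```text
(no output)
```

View pics/c0.png

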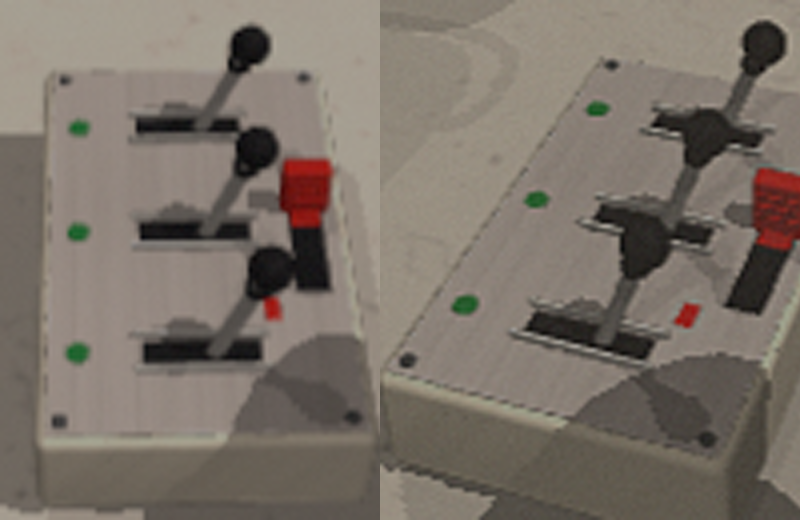

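```bash
cat > h.py <<'E'
import json,numpy as np
from scipy.optimize import least_squares
C={n:json.load(open(n+".json")) for n in("scene","side")}
def proj(n,P):
    c=C[n];T=np.linalg.inv(c["cam_to_world"]);p=T[:3,:3]@P+T[:3,3]
    return np.array([c["fx"]*p[0]/p[2]+c["cx"],c["fy"]*p[1]/p[2]+c["cy"]])
def S(u,v):return np.array([290+u/4-.4,190+v/4-.4])
def D(u,v):return np.array([240+(u-380)/4-.4,200+v/4-.4])
E
python3 - <<'E'
from h import *
pts={'kr':((249,47),(764,44)),'km':((257,149),(706,136)),'kl':((269,270),(644,240)),'s_farR':((66,80),(611,65)),'s_farL':((59,421),(407,361)),'s_nearL':((353,418),(708,439)),'gR':((79,128),(598,109)),'gM':((78,232),(537,200)),'gL':((78,353),(465,305))}
R={}
for k,(a,b) in pts.items():
    r=least_squares(lambda P:np.r_[proj("scene",P)-S(*a),proj("side",P)-D(*b)],[.5,0,.1]);R[k]=r.x;print(k,r.x.round(4),r.fun.round(2))
d=R['kl']-R['kr'];print("yaw",np.arctan2(-d[0],d[1]),np.linalg.norm(d))
d=R['gL']-R['gR'];print("yaw",np.arctan2(-d[0],d[1]),np.linalg.norm(d))
d=R['s_farL']-R['s_nearL'];print("yawx",np.arctan2(d[1],d[0]),np.linalg.norm(d))
# model fit
def f(q):
    x,y,t=q;c,s=np.cos(t),np.sin(t);W=lambda X,Y,Z:np.array([x+c*X-s*Y,y+s*X+c*Y,Z])
    o=[]
    for k,Y in(('kl',.075),('km',0),('kr',-.075)):
        P=W(-.0315,Y,.124);o+=[proj("scene",P)-S(*pts[k][0]),proj("side",P)-D(*pts[k][1])]
    return np.concatenate(o)
r=least_squares(f,[.5,0,0]);print(r.x.round(4),r.fun.round(1))
x,y,t=r.x;c,s=np.cos(t),np.sin(t)
for Y in(-.014,-.02,-.026):
  P=np.array([x+c*-.058-s*Y,y+s*-.058+c*Y,.094]);print(P,(proj("scene",P)-[290,190])*4,(proj("side",P)-[240,200])*4+[380,0])
E
```

```text
kr [ 0.4846 -0.1644  0.1236] [ 0.06 -0.22 -0.1   0.18]
km [ 0.4891 -0.089   0.1245] [-0.03  0.12  0.05 -0.1 ]
kl [ 0.4919 -0.0143  0.1259] [ 0.15 -0.59 -0.26  0.48]
s_farR [ 0.5817 -0.2042  0.0646] [-0.01  0.05  0.02 -0.04]
s_farL [0.5895 0.0203 0.0631] [-0.01  0.04  0.02 -0.03]
s_nearL [0.4533 0.0246 0.063 ] [ 0.08 -0.36 -0.16  0.28]
gR [ 0.5753 -0.1678  0.0628] [ 0.01 -0.04 -0.02  0.03]
gM [ 0.5779 -0.0934  0.0621] [-0.02  0.07  0.03 -0.06]
gL [ 0.5798 -0.0168  0.0638] [ 0. -0. -0.  0.]
yaw -0.04846388771645959 0.15029014676419716
yaw -0.02972124512831654 0.1510744027261359
yawx -0.03134020092116285 0.13630885085048064
[ 0.5201 -0.0915 -0.0494] [-0.2 -0.3 -0.3  1.   0.2 -0.1  0.5 -0.2 -0.1 -0.5 -0.2 -0.1]
[ 0.46145143 -0.10261835  0.094     ] [302.53193587 167.62228923] [773.02870819 179.14737812]
[ 0.46115539 -0.10861104  0.094     ] [301.52577784 158.99756038] [777.22742197 171.15732524]
[ 0.46085934 -0.11460374  0.094     ] [300.53093329 150.46981005] [781.37265141 163.26905178]
```

send_rows(
  increments=[
    [[-0.7, -0.67, 0.0], -0.103, 1],
    [[-0.7, -0.67, 0.0], -0.103, 1],
    [[-0.7, -0.67, 0.0], -0.103, 1],
    [[-0.7, -0.67, 0.0], -0.103, 1],
    [[-0.7, -0.67, 0.0], -0.103, 1],
    [[-0.7, -0.67, 0.0], -0.103, 1],
    [[-0.7, -0.67, 0.0], -0.103, 1],
    [[-0.7, -0.67, 0.0], -0.103, 1],
    [[-0.7, -0.67, 0.0], -0.103, 1],
  ],
  grip_force=10,
)

```text
time_s: 0.85
eef_pos: [0.3199, 0.2515, 0.2187]
eef_rot: [-0.062, -3.141, 0.0]
force: [-0.4, 0.3, -0.3]
opening: 0.0375
gripper_force: 0.0
```

```bash
cat > st.py <<'E'
from rig import env
import numpy as np
from scipy.spatial.transform import Rotation as Ro
B=np.array([.5201,-.0915]);t=-.037
R=np.array([[np.cos(t),-np.sin(t)],[np.sin(t),np.cos(t)]])
s=env.observe();p=np.array(s["eef_pos"]);b=R.T@(p[:2]-B)
M=Ro.from_rotvec(s["eef_rot"]).as_matrix()
print("t",s["time_s"],"bank xyz",(b*1000).round(1),round(p[2]*1000,1),"yaw err deg",np.degrees(np.arctan2(-M[1,0],-M[0,0])-t).round(2),"F",np.r_[R.T@np.array(s["force"][:2]),s["force"][2]].round(1),"open",round(s["opening"],4))
E
python3 st.py
```

```text
t 0.85 bank xyz [-212.8  335.4] 218.7 yaw err deg -0.14 F [-0.4  0.3 -0.3] open 0.0375
```

send_rows(
  increments=[
    [[-0.46, -0.867, 0.2], 0, 1],
    [[-0.46, -0.867, 0.2], 0, 1],
    [[-0.46, -0.867, 0.2], 0, 1],
    [[-0.46, -0.867, 0.2], 0, 1],
    [[-0.46, -0.867, 0.2], 0, 1],
    [[-0.46, -0.867, 0.2], 0, 1],
    [[-0.46, -0.867, 0.2], 0, 1],
    [[-0.46, -0.867, 0.2], 0, 1],
    [[-0.46, -0.867, 0.363], 0, 1],
    [[-0.46, -0.867, 0.363], 0, 1],
  ],
)

```text
time_s: 1.68
eef_pos: [0.4461, -0.0109, 0.1059]
eef_rot: [-0.056, -3.136, -0.001]
force: [-1.0, 1.0, -0.8]
opening: 0.0006
gripper_force: 0.0
```

```bash
python3 st.py; python3 - <<'E'
from rig import env
import cv2
for n in ("scene",):
    d=env.get_image(n)["image"][:,:,::-1][150:320,260:440]
    cv2.imwrite("pics/c1.png",cv2.resize(d,None,fx=3.5,fy=3.5,interpolation=cv2.INTER_CUBIC))
E
```

```text
t 1.6833 bank xyz [-77.   77.8] 105.9 yaw err deg 0.09 F [-1.1  1.  -0.8] open 0.0006
```

View pics/c1.png

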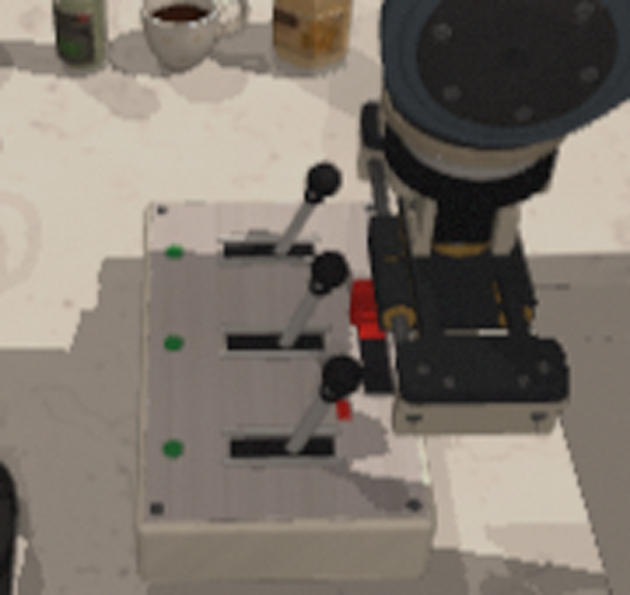

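The gripper sits in front of the left knob (crop ~(340,375)) and clear of it, and all levers are still off. I'll start with a light push on the left lever.

send_rows(
  increments=[
    [[-0.05, 0, -0.01], 0, 1],
    [[-0.083, 0, -0.01], 0, 1],
    [[-0.1, 0, -0.01], 0, 1],
    [[-0.115, 0, -0.01], 0, 1],
    [[-0.125, 0, -0.01], 0, 1],
    [[-0.13, 0, -0.01], 0, 1],
    [[-0.13, 0, -0.01], 0, 1],
  ],
)

```text
time_s: 2.32
eef_pos: [0.487, -0.013, 0.1129]
eef_rot: [0.055, 3.141, 0.0]
force: [-1.0, 0.3, 0.9]
opening: 0.0005
gripper_force: 0.7
```

```bash
python3 st.py
```

```text
t 2.3167 bank xyz [-36.   77.2] 112.9 yaw err deg 0.11 F [-1.   0.3  0.9] open 0.0005
```

send_rows(
  increments=[
    [[-0.007, 0, 0], 0, 1],
    [[-0.014, 0, 0], 0, 1],
    [[-0.014, 0, 0], 0, 1],
  ],
)

```text
time_s: 2.57
eef_pos: [0.4914, -0.0133, 0.1128]
eef_rot: [0.055, 3.141, 0.0]
force: [-0.6, -0.4, 1.3]
opening: 0.0007
gripper_force: 1.0
```

```bash
python3 st.py;  python3 - <<'E'
from rig import env
import cv2,numpy as np
f=lambda d:cv2.resize(d[:,:,::-1],None,fx=2.5,fy=2.5,interpolation=cv2.INTER_CUBIC)
a=env.get_image("scene")["image"][180:330,280:440];b=env.get_image("side")["image"][190:340,230:390]
cv2.imwrite("pics/c2.png",np.hstack([f(a),f(b)]))
E
```

```text
t 2.5667 bank xyz [-31.6  77. ] 112.8 yaw err deg 0.1 F [-0.6 -0.4  1.3] open 0.0007
```

View pics/c2.png

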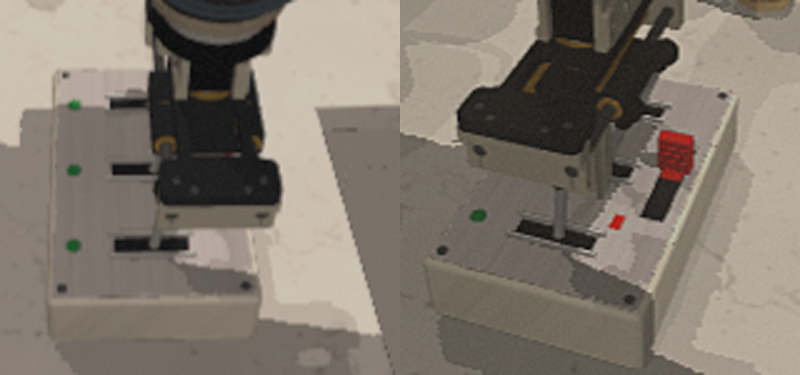

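The left stem now stands nearly upright at side crop (560,210), with almost no force. It has moved past the blocking point, so the left lever is free and I'll carry on.

send_rows(
  increments=[
    [[-0.02, 0, 0], 0, 1],
    [[-0.04, 0, 0], 0, 1],
    [[-0.06, 0, 0], 0, 1],
    [[-0.06, 0, 0], 0, 1],
  ],
)

```text
time_s: 3.0
eef_pos: [0.5106, -0.014, 0.1128]
eef_rot: [0.055, 3.14, -0.0]
force: [0.7, -0.4, -0.3]
opening: 0.0007
gripper_force: 0.0
```

```bash
python3 st.py
```

```text
t 3.0 bank xyz [-12.3  77.1] 112.8 yaw err deg 0.1 F [ 0.7 -0.4 -0.3] open 0.0007
```

send_rows(
  increments=[
    [[-0.02, 0, 0], 0, 1],
    [[-0.04, 0, 0], 0, 1],
    [[-0.055, 0, 0], 0, 1],
    [[-0.07, 0, 0], 0, 1],
  ],
)

```text
time_s: 3.33
eef_pos: [0.5301, -0.0146, 0.1122]
eef_rot: [-0.055, -3.14, -0.0]
force: [-2.7, 0.6, -2.6]
opening: 0.0009
gripper_force: 1.8
```

```bash
python3 st.py
```

```text
t 3.3333 bank xyz [ 7.1 77.2] 112.2 yaw err deg 0.1 F [-2.7  0.5 -2.6] open 0.0009
```

send_rows(
  increments=[
    [[-0.01, 0, 0], 0, 1],
    [[-0.018, 0, 0], 0, 1],
    [[-0.018, 0, 0], 0, 1],
  ],
)

```text
time_s: 3.58
eef_pos: [0.5333, -0.0147, 0.1121]
eef_rot: [-0.055, -3.135, -0.0]
force: [-14.1, 0.5, 4.8]
opening: 0.0008
gripper_force: 7.3
```

```bash
python3 st.py
```

```text
t 3.5833 bank xyz [10.3 77.2] 112.1 yaw err deg 0.12 F [-14.1   0.    4.8] open 0.0008
```

The left lever hit its end stop at 14 N, so it's on. Next I'll back off and try the middle lever.

send_rows(
  increments=[
    [[0.14, 0, 0], 0, 1],
    [[0.28, 0, 0], 0, 1],
    [[0.28, -0.13, 0], 0, 1],
    [[0.28, -0.257, 0], 0, 1],
    [[0.28, -0.257, 0], 0, 1],
    [[0.2, -0.257, 0], 0, 1],
    [[0.18, -0.257, 0], 0, 1],
    [[0.17, -0.257, 0], 0, 1],
    [[0.165, -0.257, 0], 0, 1],
  ],
)

```text
time_s: 4.33
eef_pos: [0.4827, -0.0899, 0.1127]
eef_rot: [-0.054, -3.139, -0.0]
force: [-11.2, -0.5, 9.5]
opening: 0.0006
gripper_force: 5.7
```

```bash
python3 st.py
```

```text
t 4.3333 bank xyz [-37.4   0.2] 112.7 yaw err deg 0.14 F [-11.2  -0.9   9.5] open 0.0006
```

The middle lever is blocked at 11 N, so I'll leave it and try the right one.

send_rows(
  increments=[
    [[0.12, 0, 0], 0, 1],
    [[0.12, -0.13, 0], 0, 1],
    [[0.12, -0.25, 0], 0, 1],
    [[0.12, -0.25, 0], 0, 1],
    [[0.04, -0.25, 0], 0, 1],
    [[0.02, -0.25, 0], 0, 1],
    [[0.01, -0.25, 0], 0, 1],
    [[0.004, -0.25, 0], 0, 1],
    [[0.0, -0.25, 0], 0, 1],
  ],
)

```text
time_s: 5.08
eef_pos: [0.4804, -0.1645, 0.1127]
eef_rot: [-0.054, -3.141, -0.0]
force: [-4.3, -0.4, 3.1]
opening: 0.0007
gripper_force: 2.2
```

```bash
python3 st.py
```

```text
t 5.0833 bank xyz [-37.  -74.4] 112.7 yaw err deg 0.16 F [-4.3 -0.5  3.1] open 0.0007
```

Only 4.3 N here, so it's probably free. A bit further will tell.

send_rows(
  increments=[
    [[-0.008, 0, 0], 0, 1],
    [[-0.015, 0, 0], 0, 1],
  ],
)

```text
time_s: 5.25
eef_pos: [0.4848, -0.1648, 0.1128]
eef_rot: [-0.054, -3.141, -0.0]
force: [-4.4, 2.4, 3.6]
opening: 0.0003
gripper_force: 2.4
```

```bash
python3 st.py
```

```text
t 5.25 bank xyz [-32.6 -74.5] 112.8 yaw err deg 0.13 F [-4.4  2.3  3.6] open 0.0003
```

The right lever is free, so I'll throw it the rest of the way.

send_rows(
  increments=[
    [[-0.025, 0, 0], 0, 1],
    [[-0.05, 0, 0], 0, 1],
    [[-0.075, 0, 0], 0, 1],
    [[-0.1, 0, 0], 0, 1],
    [[-0.12, 0, 0], 0, 1],
    [[-0.135, 0, 0], 0, 1],
    [[-0.145, 0, 0], 0, 1],
    [[-0.15, 0, 0], 0, 1],
    [[-0.15, 0, 0], 0, 1],
  ],
)

```text
time_s: 6.0
eef_pos: [0.5283, -0.1665, 0.112]
eef_rot: [-0.055, -3.136, -0.002]
force: [-13.0, 0.8, 1.5]
opening: 0.0008
gripper_force: 6.2
```

```bash
python3 st.py
```

```text
t 6.0 bank xyz [ 11.  -74.7] 112.0 yaw err deg 0.13 F [-13.    0.3   1.5] open 0.0008
```

The right lever is on too. Back to the middle one, starting lightly.

send_rows(
  increments=[
    [[0.14, 0, 0], 0, 1],
    [[0.28, 0, 0], 0, 1],
    [[0.28, 0.13, 0], 0, 1],
    [[0.28, 0.25, 0], 0, 1],
    [[0.28, 0.25, 0], 0, 1],
    [[0.2, 0.25, 0], 0, 1],
    [[0.18, 0.25, 0], 0, 1],
    [[0.17, 0.25, 0], 0, 1],
    [[0.16, 0.25, 0], 0, 1],
  ],
)

```text
time_s: 6.75
eef_pos: [0.4843, -0.0904, 0.1126]
eef_rot: [-0.055, -3.14, -0.0]
force: [-4.9, 0.6, 3.6]
opening: 0.0002
gripper_force: 2.7
```

```bash
python3 st.py
```

```text
t 6.75 bank xyz [-35.8  -0.2] 112.6 yaw err deg 0.1 F [-4.9  0.4  3.6] open 0.0002
```

send_rows(
  increments=[
    [[-0.01, 0, 0], 0, 1],
    [[-0.02, 0, 0], 0, 1],
    [[-0.05, 0, 0], 0, 1],
    [[-0.075, 0, 0], 0, 1],
    [[-0.1, 0, 0], 0, 1],
    [[-0.125, 0, 0], 0, 1],
    [[-0.145, 0, 0], 0, 1],
    [[-0.155, 0, 0], 0, 1],
    [[-0.16, 0, 0], 0, 1],
    [[-0.16, 0, 0], 0, 1],
  ],
)

```text
time_s: 7.58
eef_pos: [0.5307, -0.0918, 0.1119]
eef_rot: [-0.055, -3.135, -0.001]
force: [-13.5, -0.5, 2.6]
opening: 0.0006
gripper_force: 6.8
```

```bash
python3 st.py
```

```text
t 7.5833 bank xyz [10.6  0.1] 111.9 yaw err deg 0.12 F [-13.5  -1.    2.6] open 0.0006
```

All three levers are at their stops. Next I'll place the fingers to the right of the keeper and lower them.

send_rows(
  increments=[
    [[0.1, 0, 0], 0, 1],
    [[0.233, 0, 0], 0, 1],
    [[0.233, -0.14, 0], 0, 1],
    [[0.233, -0.267, 0], 0, 1],
    [[0.233, -0.267, 0], 0, 1],
    [[0.233, -0.267, 0.06], 0, 1],
    [[0.233, -0.267, 0.12], 0, 1],
    [[0.233, -0.267, 0.12], 0, 1],
  ],
)

```text
time_s: 8.25
eef_pos: [0.4596, -0.1694, 0.0748]
eef_rot: [-0.056, -3.14, -0.001]
force: [-0.8, 1.4, -1.0]
opening: 0.0006
gripper_force: 0.0
```

```bash
python3 st.py;  python3 - <<'E'
from rig import env
import cv2,numpy as np
f=lambda d:cv2.resize(d[:,:,::-1],None,fx=2.5,fy=2.5,interpolation=cv2.INTER_CUBIC)
a=env.get_image("scene")["image"][180:330,280:440];b=env.get_image("side")["image"][190:340,230:390]
cv2.imwrite("pics/c3.png",np.hstack([f(a),f(b)]))
E
```

```text
t 8.25 bank xyz [-57.6 -80.1] 74.8 yaw err deg 0.06 F [-0.8  1.3 -1. ] open 0.0006
```

View pics/c3.png

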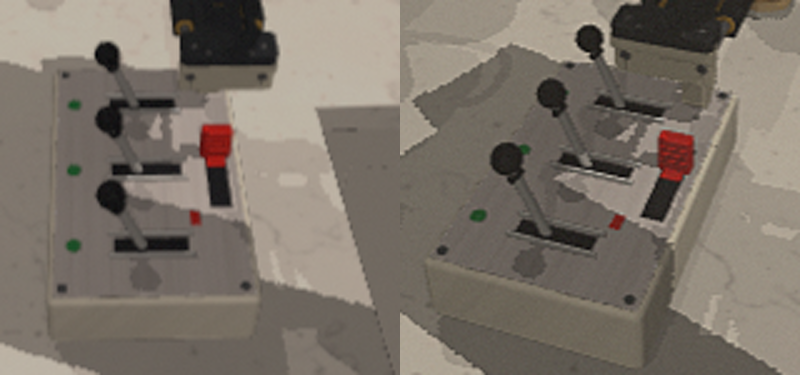

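All three levers lean away in both views, and the keeper (scene crop (215,140)) is still open with the gripper to its right. I'll push it left gently.

send_rows(
  increments=[
    [[0, 0.07, 0], 0, 1],
    [[0, 0.1, 0], 0, 1],
    [[0, 0.125, 0], 0, 1],
    [[0, 0.15, 0], 0, 1],
    [[0, 0.167, 0], 0, 1],
    [[0, 0.18, 0], 0, 1],
  ],
)

```text
time_s: 8.85
eef_pos: [0.4626, -0.1155, 0.0773]
eef_rot: [0.054, 3.14, -0.001]
force: [0.1, -3.8, 3.4]
opening: 0.0005
gripper_force: 1.9
```

```bash
python3 st.py
```

```text
t 8.85 bank xyz [-56.6 -26.1] 77.3 yaw err deg 0.14 F [ 0.3 -3.8  3.4] open 0.0005
```

send_rows(
  increments=[
    [[0, 0.02, 0], 0, 1],
    [[0, 0.04, 0], 0, 1],
    [[0, 0.055, 0], 0, 1],
    [[0, 0.065, 0], 0, 1],
    [[0, 0.073, 0], 0, 1],
  ],
)

```text
time_s: 9.27
eef_pos: [0.463, -0.0934, 0.0768]
eef_rot: [0.055, 3.141, -0.0]
force: [1.9, -4.4, 3.9]
opening: 0.0008
gripper_force: 1.9
```

```bash
python3 st.py
```

```text
t 9.2667 bank xyz [-57.  -4.] 76.8 yaw err deg 0.11 F [ 2.  -4.3  3.9] open 0.0008
```

send_rows(
  increments=[
    [[0, 0.007, 0], 0, 1],
    [[0, 0.013, 0], 0, 1],
    [[0, 0.017, 0], 0, 1],
    [[0, 0.017, 0], 0, 1],
  ],
)

```text
time_s: 9.6
eef_pos: [0.463, -0.0888, 0.0768]
eef_rot: [0.055, 3.141, -0.001]
force: [1.8, -5.1, 2.7]
opening: 0.0004
gripper_force: 3.0
```

```bash
python3 st.py
```

```text
t 9.6 bank xyz [-57.1   0.6] 76.8 yaw err deg 0.12 F [ 2.  -5.   2.7] open 0.0004
```

send_rows(
  increments=[
    [[0, 0.006, 0], 0, 1],
    [[0, 0.012, 0], 0, 1],
    [[0, 0.012, 0], 0, 1],
  ],
)

```text
time_s: 9.85
eef_pos: [0.4632, -0.0883, 0.0769]
eef_rot: [0.052, 3.14, -0.009]
force: [-4.6, -34.6, 0.5]
opening: 0.0007
gripper_force: 17.4
```

```bash
python3 st.py
```

```text
t 9.85 bank xyz [-56.9   1.1] 76.9 yaw err deg 0.23 F [ -3.4 -34.8   0.5] open 0.0007
```

The keeper is hard against its end stop. I'll back off and lift clear.

send_rows(
  increments=[
    [[0, -0.05, 0], 0, 1],
    [[0, -0.1, 0], 0, 1],
    [[0, -0.1, -0.13], 0, 1],
    [[0, -0.1, -0.26], 0, 1],
    [[0.2, -0.1, -0.35], 0, 1],
    [[0.3, -0.1, -0.35], 0, 1],
    [[0.3, -0.1, -0.35], 0, 1],
    [[0.3, -0.1, -0.35], 0, 1],
    [[0.3, -0.1, -0.35], 0, 1],
  ],
)

```text
time_s: 10.6
eef_pos: [0.3721, -0.1117, 0.1817]
eef_rot: [0.056, 3.141, 0.0]
force: [0.9, -0.5, -0.6]
opening: 0.0007
gripper_force: 0.0
```

```bash
python3 st.py;  python3 - <<'E'
from rig import env
import cv2,numpy as np
f=lambda d:cv2.resize(d[:,:,::-1],None,fx=2.5,fy=2.5,interpolation=cv2.INTER_CUBIC)
a=env.get_image("scene")["image"][130:330,270:430];b=env.get_image("side")["image"][140:340,230:390]
cv2.imwrite("pics/c4.png",np.hstack([f(a),f(b)]))
E
```

```text
t 10.6 bank xyz [-147.1  -25.6] 181.7 yaw err deg 0.06 F [ 0.9 -0.4 -0.6] open 0.0007
```

View pics/c4.png

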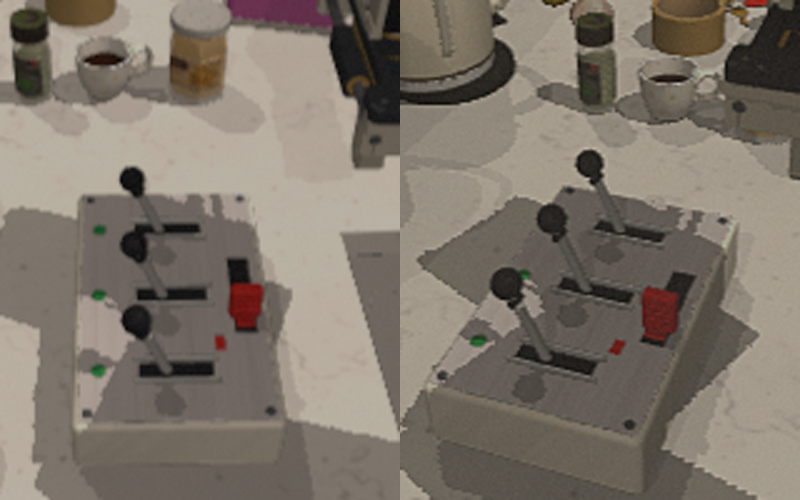

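All three levers are over. The keeper (scene crop (245,300)) is at the left end of its slot, the jars and cup haven't moved, and the gripper is clear. I'll hand it in.

```bash
python3 -c "
from rig import env
print(env.sign_off())"
```

```text
the job is handed in; nothing more can be done
None
```

The job is handed in: all three levers are fully over (the order was left, right, middle) and the keeper is against its left stop. The sign-off gave no verdict. That final keeper push read about 35 N at the wrist, above the 20 N that counts as forcing a blocked keeper. By then it had slid well past the 10 mm blocking point, so I took it as the end stop.

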